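# Put the spice jars away by cap colour

## Task

Put the spice jars away after cooking: stand the two jars with dark brown caps in the dark wooden rack and the two jars with yellow caps in the white rack, one jar upright in each pocket, right down on its floor. Set every jar down, do not drop it, and leave the salt shaker and the garlic where they are.

Things in the scene. Friction and masses are not known exactly. Their poses are not given: they have to be found in the camera images.
- dark_jar_a: Spice jar, glass, round, 41 mm diameter, 105 mm tall, dark brown cap (top 21 mm, 40 mm diameter), black and green label, cap all dark on top, 0.11 kg. Upright at the start. Origin: centre of its underside, z up its axis. Grip at any yaw. May go in either pocket of the dark rack.
- dark_jar_b: Spice jar, glass, round, 41 mm diameter, 105 mm tall, dark brown cap (top 21 mm, 40 mm diameter), white and red label, cream disc on top of the dark cap, 0.11 kg. Upright at the start. Origin: centre of its underside, z up its axis. Grip at any yaw. May go in either pocket of the dark rack.
- gold_jar_a: Spice jar, glass, rounded-square body 42 mm across flats (facing own +-x, +-y), 49 mm corner to corner, tapering above 65 mm; 96 mm tall; round mustard-yellow cap (top 20 mm, 41 mm diameter), pale label, whitish disc on the cap, 0.11 kg. Upright at the start. Origin: centre of its underside, z up its axis. Fits at any yaw. May go in either pocket of the white rack.
- gold_jar_b: Spice jar, glass, rounded-square body 42 mm across flats (facing own +-x, +-y), 49 mm corner to corner, tapering above 65 mm; 96 mm tall; round mustard-yellow cap (top 20 mm, 41 mm diameter), blue label, dark disc within the yellow rim of the cap, 0.11 kg. Upright at the start. Origin: centre of its underside, z up its axis. Fits at any yaw. May go in either pocket of the white rack.
- dark_rack: Rack of dark brown wood, fixed to the table, 132 mm long (own x), 69 mm wide (own y), two open-topped pockets 57 x 57 mm centred at own x = +-31.5 mm, y = 0, floor 8 mm above the table. Walls 6 mm thick; end boards 46 mm, sides and divider 36 mm high from the table. Origin: centre of underside, z up. Two seated jars are about 20 mm apart: close the fingers along own y.
- white_rack: Rack of white painted wood, fixed to the table, 132 mm long (own x), 69 mm wide (own y), two open-topped pockets 57 x 57 mm centred at own x = +-31.5 mm, y = 0, floor 8 mm above the table. Walls 6 mm thick; end boards 46 mm, sides and divider 36 mm high from the table. Origin: centre of underside, z up. Two seated jars are about 20 mm apart: close the fingers along own y.
- salt_shaker: Bystander, not to be moved: small salt shaker of clear glass with a round grey cap, 44 mm diameter, 90 mm tall, loose on the table. Origin: centre of its underside, z up.
- garlic_bulb: Bystander, not to be moved: a pinkish-white bulb of garlic, 48 mm across, 49 mm tall, loose on the table. Origin: centre of its underside, z up.
Not all that is in view belongs to the job. Leave any orange look-alike of the gold_jar_b alone.

How it is judged:
By the outcome, as a careful person would: the job done as asked, in the order asked, and still so for the second after the job is handed in, with the robot touching nothing.
It also fails if it takes over 96 s, if anything falls off the work surface, if the arm or the gripper's body presses on something with over 40 N, if the wrist force passes 120 N, or if a joint passes its speed limit or range.

## Robot

A 6-joint arm with a two-finger parallel gripper is mounted at the origin on a cart in front of the work surface, level with it; the furniture and walls round the work are solid. World frame = base frame: x ahead of the robot, y to its left, z up, the work surface at z = 0. Lengths are in mm, angles in degrees, forces in N, time in s.
With the tool pointing down it reaches from about 350 to 850 mm from the base axis. Payload 8.1 kg.
Tool frame: the origin (TCP) lies at the very end of the fingers, on their centre line; the grasp point (between the pads) lies 19 mm behind it; z points along the fingers, y is the line along which they close (so a half turn about z gives the same grasp; the last joint's range is limited). The gripper opens to 85 mm and grips with 20 to 120 N. Pads are 22 mm wide; open, the fingers measure 114 mm over their backs; the gripper's body (76 mm by 85 mm) begins 54 mm behind the grasp point. The pads swing forward as they close: fully open they stand 13 mm farther back than shut.
Start: joints at [-71.356, 7.471, 85.268, -0, 87.261, -4.893], TCP at [239.626, -550.077, 231.292] pointing down, gripper open.
Joint ranges: [-169.43, 169.43], [-51.17, 129.36], [1.28, 143.12], [-76.62, 256.62], [0, 156.53], [-152.29, 152.29]. Speed limits (degrees/s): [136.94, 136.94, 159.86, 180, 180, 180].

## Interface

Orientations are given as [roll, pitch, yaw] about the fixed x, y, z axes, in that order (R = Rz(yaw) Ry(pitch) Rx(roll)).
In Python, from bench import status, viewer, job gives the robot as it stands.
- The arm moves only by the tool arm_command, never from a script. Its argument "targets" is a list that holds one entry, the list of rows, each a list of 7 numbers: the shift along the world's x, y, z in m, then the turn, a rotation vector about the world's x, y, z in rad, then the opening, from -1 (shut) to 1 (fully open). In form: [[[dx, dy, dz, rx, ry, rz, gripper], ...]]. A call has 1 to 10 rows; each row shifts and turns the commanded pose from where the row before left it; what a row does not reach is not made up. A row lasts 1/8 s, in which the tool goes at most 62.5 mm and 10.7 degrees, less where a joint would pass 70% of its speed; a pose out of reach is approached as far as the arm can. A call with a gripper value outside its range is refused whole. The fingers move at their own pace and stop on an object; "force" is the grip in N (left out, the last holds). Time passes only in rows, so rows that do not move let the fingers close. It gives the time, the measured TCP pose, the force, the opening and the grip force at its end, in the units of the state.
- status.sense(): the state, without advancing time (a new reading comes with each control period).
- viewer.snapshot(name): name is "side" or "top"; returns the picture (420x560x3 uint8, red, green, blue); there is no depth.
- viewer.camera_model(name): a dict with "vertical_fov" (degrees; the focal length in pixels is half the picture's height over the tangent of half this angle, whatever the lens; pixels are square), "cx", "cy" (the principal point, pixels), "k1" (the pictures are not rectified: a ray, as slopes to the right and down, at radius r is drawn at 1 + k1 r^2 times it, then the intrinsics apply), "xyz" and "attitude" of the camera in the world. Camera axes: x right, y down, z forward; pixel columns grow to the right and rows downward; lengths in mm; the calibration is good to about 2 mm. A picture is of the moment at which its call begins. camera_model takes no time and is no camera call.
- job.hand_in(): hands the job in; it is judged then, once.
The state is a dict: "time": time; "joint_pos": joint angles; "qd": joint speeds; "joint_efforts": joint torques, N m; "tool_pos": TCP position; "tcp_rot": TCP orientation; "ft_force": force on the tool from outside, world axes, zero at the start; "wrist_torque": the same for the moment, N m; "finger_gap": finger opening in mm; "grip_force": force on a finger pad.
Only numpy, scipy, OpenCV 4.12 (cv2) and the standard library are available. Lean on these libraries where they do the work, as an engineer would, in place of code of your own. Each camera call takes 0.05 s, during which the arm holds its last target. There are 200 camera calls.

## Working session

There is one attempt and no reset: what is moved stays moved. The work goes in short steps, Python scripts to look and compute and a tool call to move; the robot and the scene stay as the last step left them, time stands still between calls to the robot, and variables do not carry over. Pictures are saved under pics/ and viewed, at most 14 in all, crops included, and the job is handed in when it is done.

Besides the shell and the picture viewer there is one more tool, called after "Call:" by a JSON object that holds its "fn" and its "kwargs", one argument or row to a line. arm_command: Moves the arm, as the interface text tells. Its arguments: {"type":"object","properties":{"targets":{"type":"array"},"force":{"type":"number"}},"required":["targets"]}

```bash
mkdir -p pics; ls
python3 - <<'E'
from bench import status, viewer, job
import cv2
for n in("top","side"):
    print(viewer.camera_model(n)); cv2.imwrite(f"pics/{n}0.png",viewer.snapshot(n)[:,:,::-1])
print(status.sense())
E
```

```text
pics
{'vertical_fov': 55.00330260015994, 'cx': 287.6546821614311, 'cy': 216.13724796455742, 'k1': -0.08271618429458452, 'xyz': array([415.05651003, -16.91239117, 947.11377782]), 'attitude': array([-174.88038829,    1.5398351 ,  -89.16635778])}
{'vertical_fov': 43.200935162638054, 'cx': 272.05828603660393, 'cy': 212.49591134180415, 'k1': -0.12530878059905048, 'xyz': array([-6.94159147e-01, -1.31710574e+03,  6.71696733e+02]), 'attitude': array([-114.76695987,    0.68943583,  -20.02583073])}
{'time': 0.1, 'joint_pos': array([-7.13551209e+01,  7.51074305e+00,  8.53244550e+01,  2.42626518e-04,
        8.72640383e+01, -4.89143266e+00]), 'qd': array([ 0.03739208, -0.01848537, -0.11735426,  0.04947392,  0.00697297,
        0.02166558]), 'joint_efforts': array([ 2.00016343e-04, -5.70951784e+01, -5.01943123e+01, -1.71368365e-04,
        8.08861165e-03, -6.34240837e-05]), 'tool_pos': array([ 239.46885082, -549.57365811,  230.33619052]), 'tcp_rot': array([-1.79901146e+02, -8.70312427e-03,  2.35362925e+01]), 'ft_force': array([ 0.63954995,  0.26350349, -0.43351773]), 'wrist_torque': array([0.02398517, 0.01404813, 0.00879706]), 'grip_force': 0.0, 'finger_gap': 85.46428634226915}
```

View pics/top0.png

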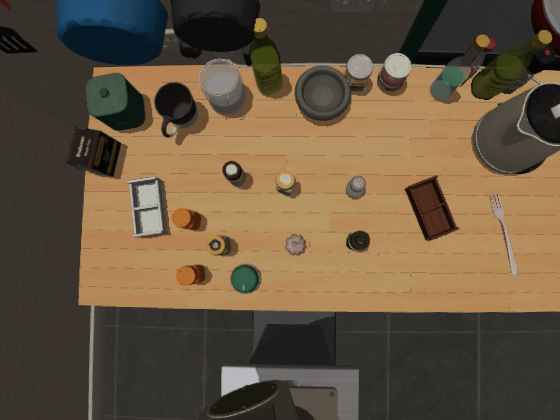

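View pics/side0.png

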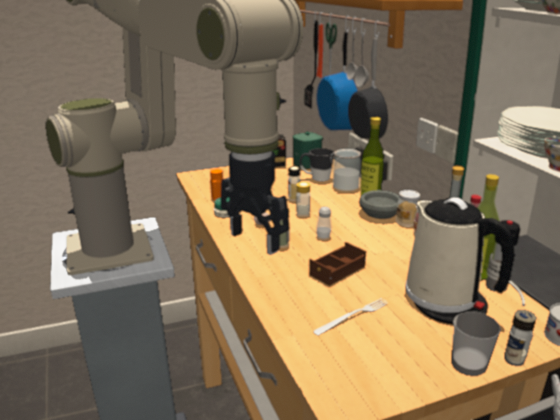

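Top view: cream-disc dark jar about (233,172), whitish-disc gold jar (285,180), dark-disc gold jar (217,245), all-dark jar (357,241). The white rack is at (147,208), the dark rack at (431,208), salt (356,186) and garlic (295,244). The orange look-alikes are at (185,219) and (190,274). I'll zoom in for exact pixels.

```bash
cat > h.py <<'E'
import numpy as np, cv2
from scipy.spatial.transform import Rotation as R
from bench import status, viewer
def cam(n):
    m=viewer.camera_model(n); f=210/np.tan(np.radians(m["vertical_fov"]/2))
    return m,f,R.from_euler("xyz",m["attitude"],degrees=True).as_matrix()
def proj(n,P):
    m,f,Rm=cam(n); p=(np.atleast_2d(P)-m["xyz"])@Rm; s=p[:,:2]/p[:,2:]
    s=s*(1+m["k1"]*(s**2).sum(1,keepdims=True)); return s*f+[m["cx"],m["cy"]]
def back(n,uv,z):
    m,f,Rm=cam(n); d=(np.atleast_2d(uv)-[m["cx"],m["cy"]])/f; s=d.copy()
    for _ in range(20): s=d/(1+m["k1"]*(s**2).sum(1,keepdims=True))
    r=np.c_[s,np.ones(len(s))]@Rm.T
    return m["xyz"]+r*((z-m["xyz"][2])/r[:,2:])
def crop(src,u0,v0,w,h,k,out):
    im=cv2.imread(src)[v0:v0+h,u0:u0+w]; cv2.imwrite(out,cv2.resize(im,None,fx=k,fy=k,interpolation=cv2.INTER_CUBIC))
E
python3 - <<'E'
from h import *
crop("pics/top0.png",120,150,200,150,4,"pics/c1.png")
crop("pics/top0.png",320,150,150,110,5,"pics/c2.png")
E
```

```text
(no output)
```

View pics/c1.png

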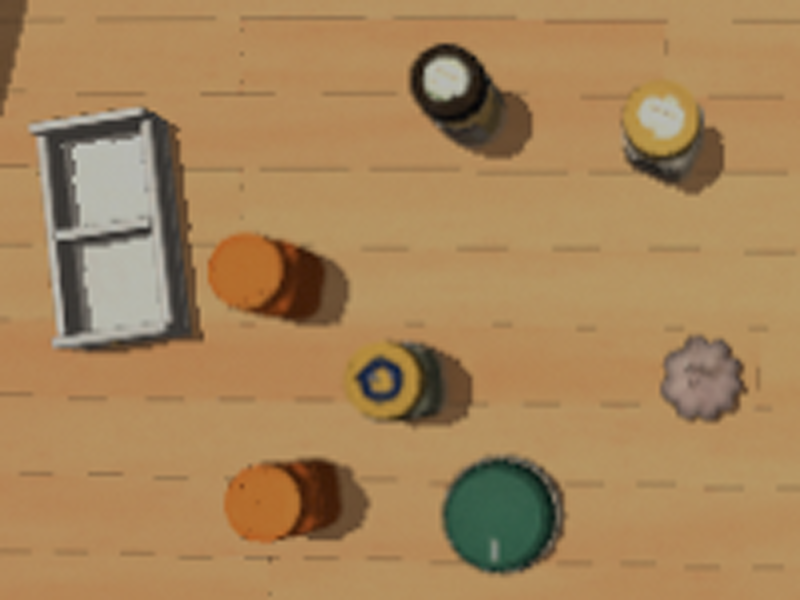

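View pics/c2.png

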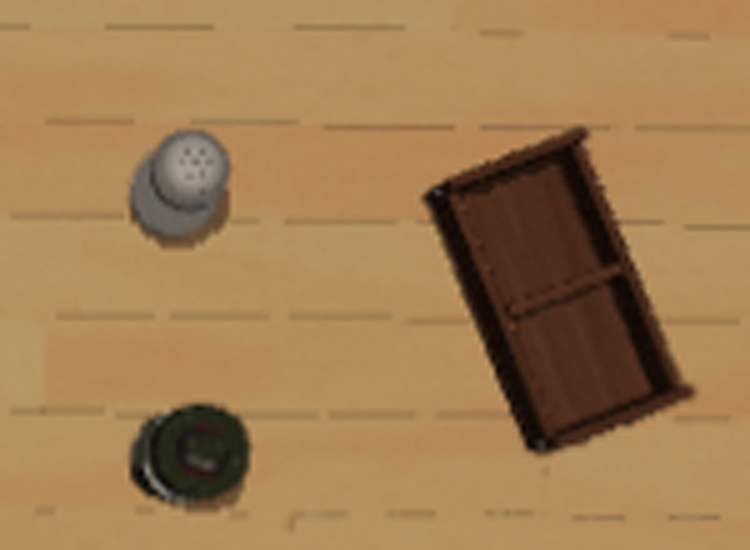

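```bash
cat > fit.py <<'E'
from h import *
from scipy.optimize import least_squares
c1=lambda p:(np.array(p,float)+.5)/4-.5+[120,150]
c2=lambda p:(np.array(p,float)+.5)/5-.5+[320,150]
C=np.array([[66,34.5,46],[66,-34.5,46],[-66,-34.5,46],[-66,34.5,46]],float)
def place(q,P): 
    c,s=np.cos(q[2]),np.sin(q[2]); return np.c_[P[:,0]*c-P[:,1]*s+q[0],P[:,0]*s+P[:,1]*c+q[1],P[:,2]]
racks={}
for nm,px in(("white",c1([(30,126),(145,107),(174,331),(56,347)])),("dark",c2([(434,192),(587,131),(694,393),(540,450)]))):
    W=back("top",px,46); g=[*W[:,:2].mean(0),np.arctan2(*(W[0]-W[3])[1::-1])]
    r=least_squares(lambda q:(proj("top",place(q,C))-px).ravel(),g); racks[nm]=r.x
    L=np.linalg.norm
    print(nm,r.x[:2].round(1),np.degrees(r.x[2]).round(1),r.fun.round(2),"len",L(W[0]-W[3]).round(),L(W[1]-W[2]).round(),"wid",L(W[0]-W[1]).round(),L(W[2]-W[3]).round())
    for s in(1,-1): print(" pocket",place(r.x,np.array([[31.5*s,0,8.]])).round(1))
for nm,p,z,rad in(("dark_b",c1((447,81)),105,20),("gold_a",c1((663,119)),96,20.5),("gold_b",c1((384,380)),96,20.5),("dark_a",c2((201,453)),105,20),("salt",c2((190,168)),90,18),("garlic",c1((703,378)),30,24),("or1",c1((248,273)),100,20),("or2",c1((265,502)),100,20),("lid",c1((499,514)),40,25)):
    w=back("top",p,z)[0]; print(nm,w.round(1),"r",np.hypot(*w[:2]).round())
im=cv2.resize(cv2.imread("pics/top0.png"),None,fx=4,fy=4,interpolation=cv2.INTER_CUBIC)
def dr(P,c,closed=True): cv2.polylines(im,[np.round((proj("top",P)+.5)*4-.5).astype(int)],closed,c,1)
for q in racks.values():
    dr(place(q,C),(0,0,255)); dr(place(q,C*[1,1,0]),(255,255,0))
    for s in(1,-1): dr(place(q,np.array([[s*31.5+a*28.5,b*28.5,8] for a,b in((1,1),(1,-1),(-1,-1),(-1,1))])),(0,255,0))
t=np.linspace(0,6.28,40)
for p,z,rad in((c1((447,81)),105,20),(c1((663,119)),96,20.5),(c1((384,380)),96,20.5),(c2((201,453)),105,20)):
    w=back("top",p,z)[0]; 
    for zz,rr,cc in((z,rad,(0,0,255)),(0,rad,(255,255,0))): dr(np.c_[w[0]+rr*np.cos(t),w[1]+rr*np.sin(t),0*t+zz],cc)
a=im[600:1200,480:1080]; b=im[600:1200,1360:1880][:,:520]
cv2.imwrite("pics/ov1.png",im[600:1100,480:1260]); cv2.imwrite("pics/ov2.png",im[620:1080,1340:1880])
E
python3 fit.py
```

```text
white [514.  336.8] 9.8 [ 0.08 -0.33  0.01 -0.45 -0.23  0.06  0.13  0.71] len 130.0 131.0 wid 69.0 70.0
 pocket [[545.1 342.1   8. ]]
 pocket [[483.  331.4   8. ]]
dark [ 518.4 -317.1] 21.5 [ 0.91 -2.06 -1.83 -0.45 -0.94  1.45  1.83  1.03] len 125.0 127.0 wid 76.0 75.0
 pocket [[ 547.7 -305.6    8. ]]
 pocket [[ 489.1 -328.6    8. ]]
dark_b [587.8 128.3 105. ] r 602.0
gold_a [569.9  13.1  96. ] r 570.0
gold_b [428.4 159.1  96. ] r 457.0
dark_a [ 441.7 -144.1  105. ] r 465.0
salt [ 564.3 -141.9   90. ] r 582.0
garlic [433.3  -9.5  30. ] r 433.0
or1 [484.2 233.4 100. ] r 538.0
or2 [363.  220.1 100. ] r 425.0
lid [355.4 103.6  40. ] r 370.0
```

View pics/ov1.png

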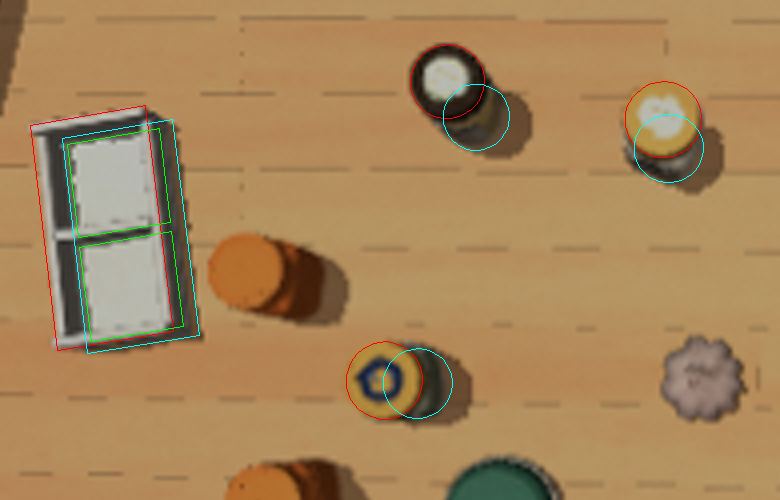

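View pics/ov2.png

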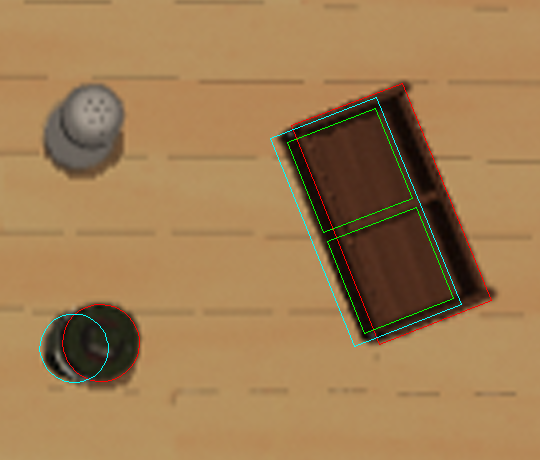

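White rack fit agrees with the floor edges. The dark rack overlay is off by a few mm on its left side, so I'll zoom in on it with stretched contrast in both views.

Run:
```python
import cv2,numpy as np
f=lambda s,u,v,w,h,k:cv2.convertScaleAbs(cv2.resize((255*(cv2.imread(s)[v:v+h,u:u+w]/255.)**.55).astype(np.uint8),None,fx=k,fy=k,interpolation=cv2.INTER_CUBIC))
a=f("pics/top0.png",400,172,60,72,8); b=f("pics/side0.png",305,240,66,48,6)
b=cv2.copyMakeBorder(b,0,a.shape[0]-b.shape[0],0,0,cv2.BORDER_CONSTANT)
cv2.imwrite("pics/d.png",np.hstack([a[:,:400*1],b])[:, :796])
```

```text
(no output)
```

View pics/d.png

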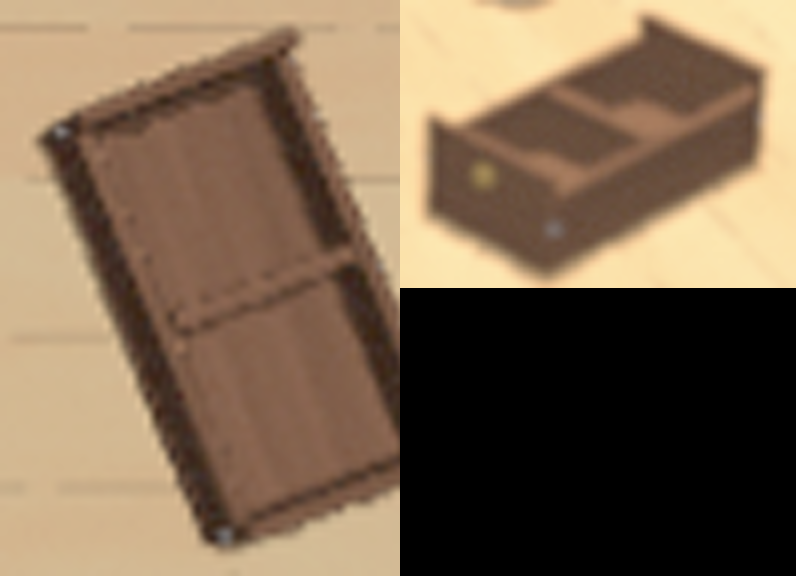

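```bash
cat > fit2.py <<'E'
from fit import *
t=lambda x,y:((x+.5)/8-.5+400,(y+.5)/8-.5+172)
s=lambda x,y:((x-400+.5)/6-.5+305,(y+.5)/6-.5+240)
obs=[("top",(66,34.5,46),t(80,127)),("top",(66,-34.5,46),t(299,30)),("top",(-66,34.5,46),t(245,525)),("top",(-66,-34.5,46),tuple(c2((694,391)))),
("top",(66,34.5,0),t(45,137)),("top",(-66,34.5,0),t(207,540)),
("side",(-66,34.5,46),s(430,116)),("side",(-66,34.5,0),s(430,217)),("side",(-66,-34.5,0),s(545,282)),("side",(66,34.5,46),s(645,14)),("side",(66,-34.5,46),s(766,68)),("side",(66,-34.5,0),s(757,166))]
def res(q,sel):
    return np.concatenate([(proj(n,place(q,np.array([P],float)))-[p])[0] for n,P,p in obs if n in sel])
for sel in(["top"],["side"],["top","side"]):
    r=least_squares(res,[518,-317,.37],args=(sel,),loss="soft_l1"); print(sel,r.x[:2].round(1),np.degrees(r.x[2]).round(1),res(r.x,sel).round(1))
    for k in(1,-1): print(place(r.x,np.array([[31.5*k,0,8.]])).round(1))
E
python3 fit2.py | tail -9
```

```text
[[ 550.4 -309.9    8. ]]
[[ 491.8 -332.9    8. ]]
['side'] [ 520.6 -326.2] 21.9 [-1.2  0.2 -1.6 -0.   0.5  0.5 -0.3 -0.8  1.  -0.2  1.3 -0.2]
[[ 549.9 -314.4    8. ]]
[[ 491.4 -337.9    8. ]]
['top', 'side'] [ 521.4 -322.7] 21.8 [ 0.1 -2.7  0.5 -1.3  1.9  2.1  1.6  0.4 -0.8 -0.7  0.2  0.9 -1.5 -0.6
 -1.9 -0.8  0.  -0.3 -0.6 -1.4  0.6 -0.8  0.9 -0.9]
[[ 550.7 -311.1    8. ]]
[[ 492.2 -334.4    8. ]]
```

Dark rack: (521,-323), yaw 21.8°. Both cameras agree to about 4 mm, inside the 8 mm clearance. Starting with dark_jar_a.

Call:
{"fn": "arm_command", "kwargs": {
  "targets": [
    [[0.022, 0.045, 0, 0, 0, -0.03, 1], [0.0225, 0.045, 0, 0, 0, 0, 1], [0.0225, 0.045, 0, 0, 0, 0, 1], [0.0225, 0.045, 0, 0, 0, 0, 1], [0.0225, 0.045, 0, 0, 0, 0, 1], [0.0225, 0.045, 0, 0, 0, 0, 1], [0.0225, 0.045, 0, 0, 0, 0, 1], [0.0225, 0.045, 0, 0, 0, 0, 1], [0.0225, 0.046, 0, 0, 0, 0, 1], [0, 0, 0, 0, 0, 0, 1]]
  ],
  "force": 40
}}

```text
time: 1.35
tool_pos: [442.4, -141.0, 230.9]
tcp_rot: [-179.9, -0.0, 22.1]
ft_force: [-0.5, -1.0, 0.4]
finger_gap: 85.5
grip_force: 0.0
```

Call:
{"fn": "arm_command", "kwargs": {
  "targets": [
    [[0, 0, -0.04, 0, 0, 0, 1], [0, 0, -0.04, 0, 0, 0, 1], [0, 0, -0.03, 0, 0, 0, 1], [0, 0, 0, 0, 0, 0, 1], [0, 0, 0, 0, 0, 0, 1]]
  ]
}}

```text
time: 1.98
tool_pos: [442.0, -144.8, 122.5]
tcp_rot: [180.0, -0.0, 21.8]
ft_force: [0.9, 0.2, 0.1]
finger_gap: 85.7
grip_force: 0.0
```

Run:
```python
from h import *
cv2.imwrite("pics/t1.png",viewer.snapshot("top")[:,:,::-1]);cv2.imwrite("pics/s1.png",viewer.snapshot("side")[:,:,::-1])
a=cv2.imread("pics/s1.png")[130:330,180:380]
b=cv2.imread("pics/t1.png")[150:300,290:440]
cv2.imwrite("pics/v1.png",np.hstack([cv2.resize(a,(400,400),interpolation=2),cv2.resize(b,(400,400),interpolation=2)]))
print(status.sense()["tool_pos"])
```

```text
[ 442.68805461 -144.90057275  123.20595474]
```

View pics/v1.png

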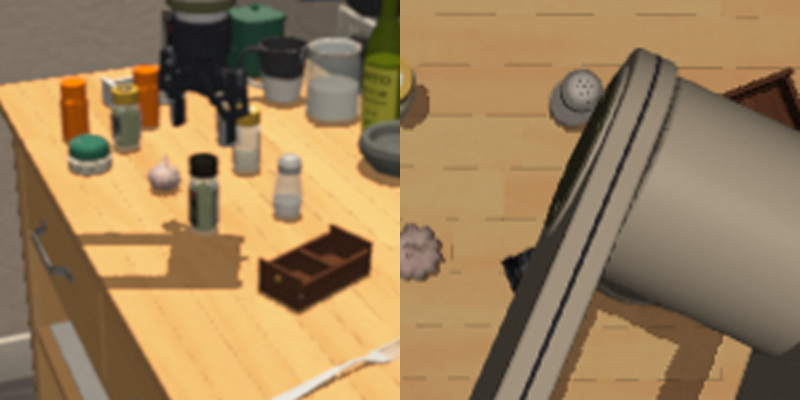

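Run:
```python
from h import *
for n,P in dict(dark_a=(441.7,-144.1,105),dark_ab=(441.7,-144.1,0),gold_b=(428.4,159.1,96),dark_b=(587.8,128.3,105),gold_a=(569.9,13.1,96)).items(): print(n,proj("side",P).round(1))
a=cv2.imread("pics/s1.png")[150:260,225:325]; b=cv2.imread("pics/side0.png")[150:230,200:330]
cv2.imwrite("pics/v2.png",np.vstack([cv2.resize(a[:70],(600,420),interpolation=2)]))
```

```text
dark_a [[280.1 208.3]]
dark_ab [[280.3 244.1]]
gold_b [[241.1 174. ]]
dark_b [[292.8 167.8]]
gold_a [[301.9 184. ]]
```

View pics/v2.png

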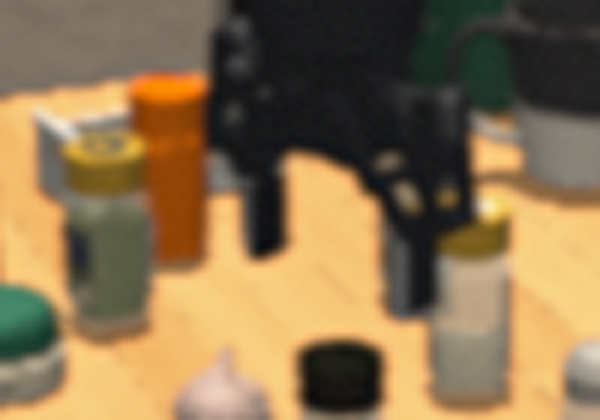

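The side view's caps sit about 1.5 px right of their predicted positions, and so does the midpoint of the fingertips. That is a side-camera bias, so the top-view positions hold. Descend and grip.

Call:
{"fn": "arm_command", "kwargs": {
  "targets": [
    [[0, 0, -0.025, 0, 0, 0, 1], [0, 0, -0.025, 0, 0, 0, 1], [0, 0, -0.013, 0, 0, 0, 1], [0, 0, 0, 0, 0, 0, 1], [0, 0, 0, 0, 0, 0, -1], [0, 0, 0, 0, 0, 0, -1], [0, 0, 0, 0, 0, 0, -1], [0, 0, 0, 0, 0, 0, -1], [0, 0, 0, 0, 0, 0, -1], [0, 0, 0, 0, 0, 0, -1]]
  ],
  "force": 40
}}

```text
time: 3.32
tool_pos: [442.5, -144.5, 59.3]
tcp_rot: [179.9, -0.1, 21.8]
ft_force: [-0.1, -0.8, 6.1]
finger_gap: 39.8
grip_force: 40.0
```

Call:
{"fn": "arm_command", "kwargs": {
  "targets": [
    [[0, 0, 0.03, 0, 0, 0, -1], [0, 0, 0.05, 0, 0, 0, -1], [0.02, -0.03, 0, 0, 0, 0, -1], [0.03, -0.046, 0, 0, 0, 0, -1], [0.03, -0.046, 0, 0, 0, 0, -1], [0.019, -0.03, 0, 0, 0, 0, -1], [0.01, -0.015, 0, 0, 0, 0, -1], [0, 0, 0, 0, 0, 0, -1], [0, 0, 0, 0, 0, 0, -1]]
  ]
}}

```text
time: 4.45
tool_pos: [550.0, -310.2, 137.7]
tcp_rot: [-179.9, 0.0, 21.8]
ft_force: [0.3, -0.1, -1.7]
finger_gap: 40.1
grip_force: 40.7
```

Run:
```python
from h import *
cv2.imwrite("pics/s2.png",viewer.snapshot("side")[:,:,::-1]);cv2.imwrite("pics/t2.png",viewer.snapshot("top")[:,:,::-1])
s=status.sense();print(s["tool_pos"],s["tcp_rot"],s["finger_gap"])
a=cv2.imread("pics/s2.png")[140:300,270:400]
b=cv2.imread("pics/t2.png")[150:260,370:460]
cv2.imwrite("pics/v3.png",np.hstack([cv2.resize(a,(455,560),interpolation=2),cv2.resize(b,(340,560),interpolation=2)]))
```

```text
[ 550.24647597 -310.13929132  138.1504054 ] [-1.79963645e+02  1.31476898e-02  2.18523499e+01] 39.93664555950576
```

View pics/v3.png

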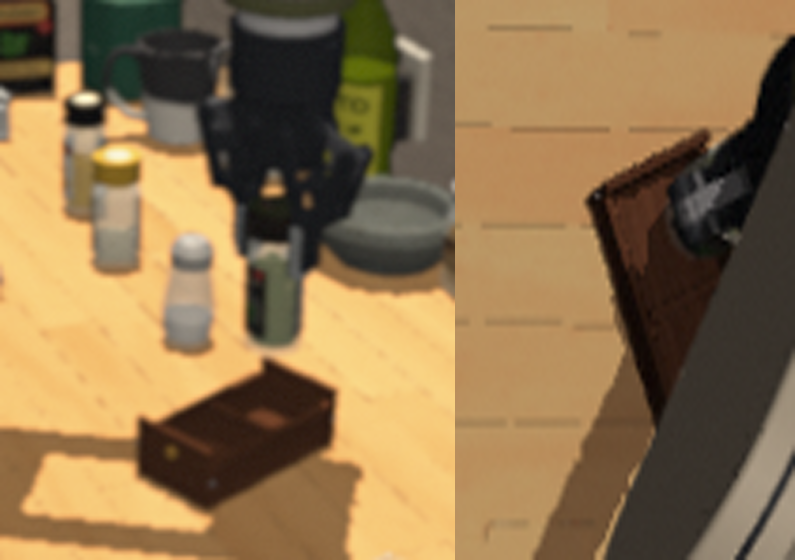

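Call:
{"fn": "arm_command", "kwargs": {
  "targets": [
    [[0, 0, -0.02, 0, 0, 0, -1], [0, 0, -0.02, 0, 0, 0, -1], [0, 0, -0.015, 0, 0, 0, -1], [0, 0, -0.008, 0, 0, 0, -1], [0, 0, -0.005, 0, 0, 0, -1], [0, 0, -0.002, 0, 0, 0, -1], [0, 0, 0, 0, 0, 0, -1], [0, 0, 0, 0, 0, 0, -1]]
  ]
}}

```text
time: 5.55
tool_pos: [551.0, -311.3, 68.9]
tcp_rot: [180.0, -0.0, 21.8]
ft_force: [-0.2, 0.3, -1.1]
finger_gap: 40.2
grip_force: 40.7
```

Call:
{"fn": "arm_command", "kwargs": {
  "targets": [
    [[0, 0, -0.001, 0, 0, 0, -1], [0, 0, -0.001, 0, 0, 0, -1], [0, 0, 0, 0, 0, 0, -1]]
  ]
}}

```text
time: 5.92
tool_pos: [551.1, -311.3, 67.3]
tcp_rot: [180.0, -0.0, 21.8]
ft_force: [-0.4, 1.1, 4.8]
finger_gap: 40.2
grip_force: 40.5
```

Call:
{"fn": "arm_command", "kwargs": {
  "targets": [
    [[0, 0, 0, 0, 0, 0, 0], [0, 0, 0, 0, 0, 0, 0.5], [0, 0, 0, 0, 0, 0, 0.8], [0, 0, 0, 0, 0, 0, 1], [0, 0, 0, 0, 0, 0, 1], [0, 0, 0.02, 0, 0, 0, 1], [0, 0, 0.04, 0, 0, 0, 1], [0, 0, 0.05, 0, 0, 0, 1], [0, 0, 0, 0, 0, 0, 1]]
  ]
}}

```text
time: 7.05
tool_pos: [553.8, -313.2, 184.5]
tcp_rot: [179.4, -0.4, 21.8]
ft_force: [0.5, 0.3, -0.6]
finger_gap: 85.5
grip_force: 0.0
```

Call:
{"fn": "arm_command", "kwargs": {
  "targets": [
    [[0.004, 0.035, 0, 0, 0, 0, 1], [0.004, 0.05, 0, 0, 0, 0, 1], [0.004, 0.055, 0, 0, 0, 0, 1], [0.004, 0.055, 0, 0, 0, 0, 1], [0.004, 0.055, 0, 0, 0, 0, 1], [0.004, 0.055, 0, 0, 0, 0, 1], [0.004, 0.055, 0, 0, 0, 0, 1], [0.004, 0.044, 0, 0, 0, 0, 1], [0.003, 0.025, 0, 0, 0, 0, 1], [0.002, 0.01, 0, 0, 0, 0, 1]]
  ]
}}

```text
time: 8.3
tool_pos: [587.5, 129.4, 176.7]
tcp_rot: [-180.0, -0.0, 21.9]
ft_force: [0.4, -0.7, -0.2]
finger_gap: 85.1
grip_force: 0.0
```

Call:
{"fn": "arm_command", "kwargs": {
  "targets": [
    [[0, 0, -0.03, 0, 0, 0, 1], [0, 0, -0.015, 0, 0, 0, 1], [0, 0, 0, 0, 0, 0, 1], [0, 0, 0, 0, 0, 0, 1]]
  ]
}}

```text
time: 8.8
tool_pos: [588.2, 127.4, 132.2]
tcp_rot: [180.0, -0.1, 21.8]
ft_force: [-0.1, -0.0, 0.5]
finger_gap: 85.6
grip_force: 0.0
```

Run:
```python
from h import *
cv2.imwrite("pics/s3.png",viewer.snapshot("side")[:,:,::-1]);cv2.imwrite("pics/t3.png",viewer.snapshot("top")[:,:,::-1])
s=status.sense();print(s["tool_pos"],s["tcp_rot"],s["finger_gap"])
a=cv2.imread("pics/s3.png")[130:290,230:390]
b=cv2.imread("pics/t3.png")[130:260,200:460]
cv2.imwrite("pics/v4.png",np.hstack([cv2.resize(a,(390,390),interpolation=2),cv2.resize(b,(410,205),interpolation=2)[np.minimum(np.arange(390),204)]]))
```

```text
[588.480438   127.69405077 132.65804972] [ 1.79971047e+02 -1.09348424e-01  2.17904811e+01] 85.28675929884052
```

View pics/v4.png

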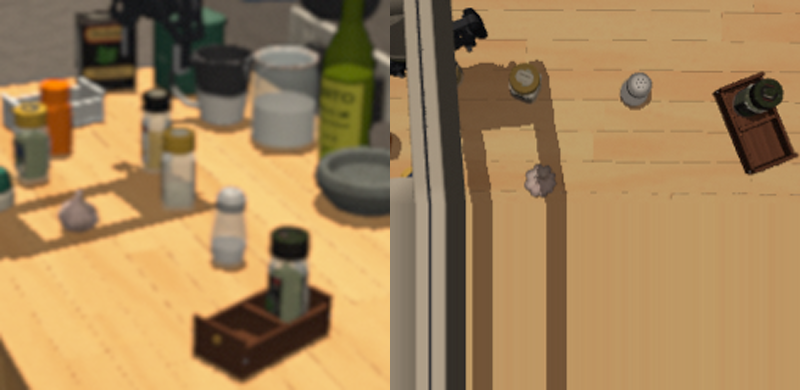

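dark_jar_a stands upright in the far pocket. Descending on dark_jar_b.

Call:
{"fn": "arm_command", "kwargs": {
  "targets": [
    [[0, 0, -0.03, 0, 0, 0, 1], [0, 0, -0.03, 0, 0, 0, 1], [0, 0, -0.013, 0, 0, 0, 1], [0, 0, 0, 0, 0, 0, 1], [0, 0, 0, 0, 0, 0, -1], [0, 0, 0, 0, 0, 0, -1], [0, 0, 0, 0, 0, 0, -1], [0, 0, 0, 0, 0, 0, -1], [0, 0, 0, 0, 0, 0, -1], [0, 0, 0, 0, 0, 0, -1]]
  ],
  "force": 40
}}

```text
time: 10.15
tool_pos: [588.6, 128.0, 59.6]
tcp_rot: [180.0, -0.1, 21.8]
ft_force: [-0.7, -0.3, 5.5]
finger_gap: 39.8
grip_force: 40.4
```

Call:
{"fn": "arm_command", "kwargs": {
  "targets": [
    [[0, 0, 0.03, 0, 0, 0, -1], [0, 0, 0.05, 0, 0, 0, -1], [0, 0, 0.045, 0, 0, 0, -1], [0, 0, 0.01, 0, 0, 0, -1]]
  ]
}}

```text
time: 10.65
tool_pos: [589.7, 128.2, 197.6]
tcp_rot: [179.9, -0.4, 21.8]
ft_force: [-0.3, -0.9, -0.9]
finger_gap: 39.9
grip_force: 40.6
```

Call:
{"fn": "arm_command", "kwargs": {
  "targets": [
    [[-0.007, -0.032, 0, 0, 0, 0, -1], [-0.01, -0.05, 0, 0, 0, 0, -1], [-0.011, -0.055, 0, 0, 0, 0, -1], [-0.012, -0.058, 0, 0, 0, 0, -1], [-0.012, -0.058, 0, 0, 0, 0, -1], [-0.012, -0.058, 0, 0, 0, 0, -1], [-0.012, -0.058, 0, 0, 0, 0, -1], [-0.01, -0.048, 0, 0, 0, 0, -1], [-0.0065, -0.03, 0, 0, 0, 0, -1], [-0.003, -0.015, 0, 0, 0, 0, -1]]
  ]
}}

```text
time: 11.9
tool_pos: [490.8, -335.1, 191.4]
tcp_rot: [-179.9, 0.1, 21.7]
ft_force: [1.0, 0.0, -1.5]
finger_gap: 40.1
grip_force: 40.8
```

Call:
{"fn": "arm_command", "kwargs": {
  "targets": [
    [[0, 0, -0.02, 0, 0, 0, -1], [0, 0, -0.02, 0, 0, 0, -1], [0, 0, -0.02, 0, 0, 0, -1], [0, 0, 0, 0, 0, 0, -1], [0, 0, 0, 0, 0, 0, -1]]
  ]
}}

```text
time: 12.52
tool_pos: [492.5, -333.8, 133.5]
tcp_rot: [180.0, -0.0, 21.9]
ft_force: [-0.2, -1.0, -0.9]
finger_gap: 39.9
grip_force: 40.7
```

Run:
```python
from h import *
cv2.imwrite("pics/s4.png",viewer.snapshot("side")[:,:,::-1])
s=status.sense();print(s["tool_pos"],s["tcp_rot"],s["finger_gap"])
a=cv2.imread("pics/s4.png")[140:300,270:400]
cv2.imwrite("pics/v5.png",cv2.resize(a,(487,600),interpolation=2))
```

```text
[ 492.73821283 -334.16158548  134.18725251] [ 1.79931307e+02 -3.95007767e-02  2.18441712e+01] 39.722718053014276
```

View pics/v5.png

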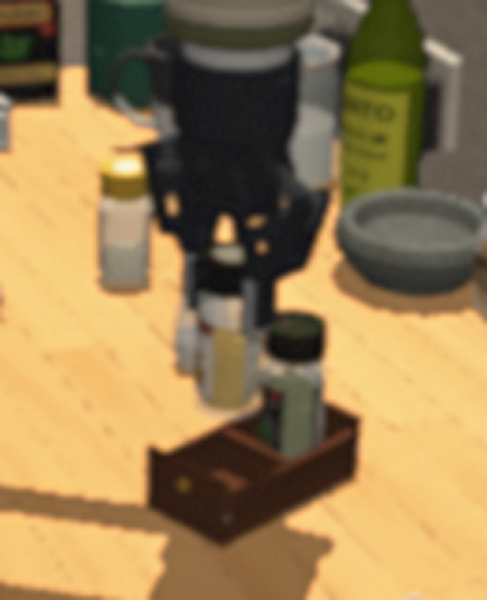

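Call:
{"fn": "arm_command", "kwargs": {
  "targets": [
    [[0, 0, -0.02, 0, 0, 0, -1], [0, 0, -0.02, 0, 0, 0, -1], [0, 0, -0.012, 0, 0, 0, -1], [0, 0, -0.007, 0, 0, 0, -1], [0, 0, -0.003, 0, 0, 0, -1], [0, 0, -0.001, 0, 0, 0, -1], [0, 0, 0, 0, 0, 0, -1], [0, 0, -0.001, 0, 0, 0, -1], [0, 0, -0.001, 0, 0, 0, -1], [0, 0, 0, 0, 0, 0, -1]]
  ]
}}

```text
time: 13.82
tool_pos: [492.1, -334.0, 68.2]
tcp_rot: [-180.0, 0.0, 21.8]
ft_force: [1.0, 0.1, -1.0]
finger_gap: 39.6
grip_force: 40.7
```

Call:
{"fn": "arm_command", "kwargs": {
  "targets": [
    [[0, 0, -0.001, 0, 0, 0, -1], [0, 0, 0, 0, 0, 0, -1]]
  ]
}}

```text
time: 14.08
tool_pos: [492.3, -334.1, 67.7]
tcp_rot: [180.0, -0.0, 21.8]
ft_force: [-0.5, 0.0, 2.9]
finger_gap: 39.8
grip_force: 40.9
```

Call:
{"fn": "arm_command", "kwargs": {
  "targets": [
    [[0, 0, 0, 0, 0, 0, 0], [0, 0, 0, 0, 0, 0, 0.5], [0, 0, 0, 0, 0, 0, 0.8], [0, 0, 0, 0, 0, 0, 1], [0, 0, 0, 0, 0, 0, 1], [0, 0, 0.02, 0, 0, 0, 1], [0, 0, 0.04, 0, 0, 0, 1], [0, 0, 0.05, 0, 0, 0, 1], [0, 0, 0.005, 0, 0, 0, 1]]
  ]
}}

```text
time: 15.2
tool_pos: [494.7, -336.2, 189.6]
tcp_rot: [179.5, -0.3, 21.8]
ft_force: [-0.9, 0.1, -0.5]
finger_gap: 85.0
grip_force: 0.0
```

Call:
{"fn": "arm_command", "kwargs": {
  "targets": [
    [[0.006, 0.026, 0, 0, 0, -0.03, 1], [0.01, 0.045, 0, 0, 0, -0.03, 1], [0.012, 0.055, 0, 0, 0, -0.03, 1], [0.012, 0.055, 0, 0, 0, -0.03, 1], [0.012, 0.055, 0, 0, 0, -0.03, 1], [0.012, 0.05, 0, 0, 0, -0.03, 1], [0.008, 0.035, 0, 0, 0, -0.03, 1], [0.005, 0.02, 0, 0, 0, 0, 1], [0.0008, 0.006, 0, 0, 0, 0, 1]]
  ]
}}

```text
time: 16.32
tool_pos: [570.0, 13.5, 182.4]
tcp_rot: [180.0, 0.0, 9.9]
ft_force: [0.3, -0.0, -0.6]
finger_gap: 85.3
grip_force: 0.0
```

Call:
{"fn": "arm_command", "kwargs": {
  "targets": [
    [[0, 0, -0.03, 0, 0, 0, 1], [0, 0, -0.02, 0, 0, 0, 1], [0, 0, 0, 0, 0, 0, 1], [0, 0, 0, 0, 0, 0, 1]]
  ]
}}

```text
time: 16.82
tool_pos: [570.2, 12.4, 133.0]
tcp_rot: [180.0, -0.0, 9.7]
ft_force: [0.7, 0.6, 1.2]
finger_gap: 85.7
grip_force: 0.0
```

Call:
{"fn": "arm_command", "kwargs": {
  "targets": [
    [[0, 0, -0.03, 0, 0, 0, 1], [0, 0, -0.025, 0, 0, 0, 1], [0, 0, -0.014, 0, 0, 0, 1], [0, 0, 0, 0, 0, 0, 1], [0, 0, 0, 0, 0, 0, -1], [0, 0, 0, 0, 0, 0, -1], [0, 0, 0, 0, 0, 0, -1], [0, 0, 0, 0, 0, 0, -1], [0, 0, 0, 0, 0, 0, -1], [0, 0, 0, 0, 0, 0, -1]]
  ],
  "force": 40
}}

```text
time: 18.08
tool_pos: [571.0, 13.0, 65.1]
tcp_rot: [180.0, -0.1, 9.8]
ft_force: [-3.0, 0.2, 6.1]
finger_gap: 42.8
grip_force: 39.1
```

A gap of 42.8 mm is wider than the 41 mm cap, so the pads caught the square shoulder. Reopen, go up and regrip on the cap.

Call:
{"fn": "arm_command", "kwargs": {
  "targets": [
    [[0, 0, 0, 0, 0, 0, 0.3], [0, 0, 0, 0, 0, 0, 0.3], [0, 0, 0.009, 0, 0, 0, 0.3], [0, 0, 0, 0, 0, 0, 0.3], [0, 0, 0, 0, 0, 0, -1], [0, 0, 0, 0, 0, 0, -1], [0, 0, 0, 0, 0, 0, -1], [0, 0, 0, 0, 0, 0, -1], [0, 0, 0, 0, 0, 0, -1]]
  ]
}}

```text
time: 19.2
tool_pos: [570.5, 12.8, 72.9]
tcp_rot: [180.0, -0.1, 9.8]
ft_force: [-0.1, -0.3, 5.1]
finger_gap: 40.3
grip_force: 41.1
```

Call:
{"fn": "arm_command", "kwargs": {
  "targets": [
    [[0, 0, 0.03, 0, 0, 0, -1], [0, 0, 0.05, 0, 0, 0, -1], [-0.002, 0.026, 0, 0, 0, 0, -1], [-0.004, 0.048, 0, 0, 0, 0, -1], [-0.004, 0.055, 0, 0, 0, 0, -1], [-0.004, 0.055, 0, 0, 0, 0, -1], [-0.004, 0.055, 0, 0, 0, 0, -1], [-0.004, 0.05, 0, 0, 0, 0, -1], [-0.002, 0.028, 0, 0, 0, 0, -1], [-0.001, 0.012, 0, 0, 0, 0, -1]]
  ]
}}

```text
time: 20.45
tool_pos: [543.9, 343.2, 151.2]
tcp_rot: [180.0, 0.1, 9.9]
ft_force: [0.7, 0.2, -0.4]
finger_gap: 40.0
grip_force: 40.9
```

Call:
{"fn": "arm_command", "kwargs": {
  "targets": [
    [[0, 0, -0.015, 0, 0, 0, -1], [0, 0, -0.01, 0, 0, 0, -1], [0, 0, 0, 0, 0, 0, -1], [0, 0, 0, 0, 0, 0, -1]]
  ]
}}

```text
time: 20.95
tool_pos: [545.2, 341.1, 127.3]
tcp_rot: [180.0, 0.0, 9.7]
ft_force: [0.1, 0.1, -0.8]
finger_gap: 39.9
grip_force: 40.9
```

Run:
```python
from h import *
cv2.imwrite("pics/s6.png",viewer.snapshot("side")[:,:,::-1]);cv2.imwrite("pics/t6.png",viewer.snapshot("top")[:,:,::-1])
s=status.sense();print(s["tool_pos"],s["tcp_rot"],s["finger_gap"])
a=cv2.imread("pics/s6.png")[110:230,200:340]; b=cv2.imread("pics/t6.png")[150:260,120:260]
cv2.imwrite("pics/v6.png",np.hstack([cv2.resize(a,None,fx=2.8,fy=2.8,interpolation=2)[:308],cv2.resize(b,None,fx=2.8,fy=2.8,interpolation=2)]))
```

```text
[545.44021652 341.61802619 127.91454848] [-1.79983867e+02 -5.08593542e-02  9.74797731e+00] 40.16300941931142
```

View pics/v6.png

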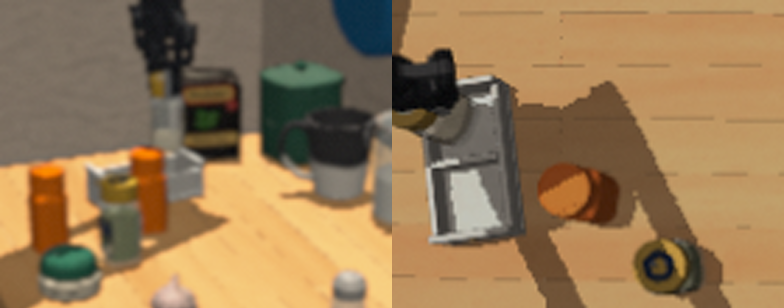

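Call:
{"fn": "arm_command", "kwargs": {
  "targets": [
    [[0, 0, -0.015, 0, 0, 0, -1], [0, 0, -0.015, 0, 0, 0, -1], [0, 0, -0.008, 0, 0, 0, -1], [0, 0, -0.004, 0, 0, 0, -1], [0, 0, -0.002, 0, 0, 0, -1], [0, 0, -0.001, 0, 0, 0, -1], [0, 0, 0, 0, 0, 0, -1], [0, 0, -0.001, 0, 0, 0, -1], [0, 0, 0, 0, 0, 0, -1]]
  ]
}}

```text
time: 22.18
tool_pos: [545.0, 341.9, 81.4]
tcp_rot: [-180.0, -0.0, 9.8]
ft_force: [0.6, -0.5, -0.8]
finger_gap: 40.0
grip_force: 40.9
```

Call:
{"fn": "arm_command", "kwargs": {
  "targets": [
    [[0, 0, -0.001, 0, 0, 0, -1], [0, 0, 0, 0, 0, 0, -1]]
  ]
}}

```text
time: 22.42
tool_pos: [545.2, 342.1, 81.0]
tcp_rot: [-180.0, -0.0, 9.8]
ft_force: [-1.8, -0.7, 4.0]
finger_gap: 40.2
grip_force: 41.3
```

Call:
{"fn": "arm_command", "kwargs": {
  "targets": [
    [[0, 0, 0, 0, 0, 0, 0], [0, 0, 0, 0, 0, 0, 0.5], [0, 0, 0, 0, 0, 0, 0.8], [0, 0, 0, 0, 0, 0, 1], [0, 0, 0, 0, 0, 0, 1], [0, 0, 0.02, 0, 0, 0, 1], [0, 0, 0.04, 0, 0, 0, 1], [0, 0, 0.035, 0, 0, 0, 1], [0, 0, 0.005, 0, 0, 0, 1]]
  ]
}}

```text
time: 23.55
tool_pos: [547.2, 343.1, 186.2]
tcp_rot: [-179.9, -0.4, 9.8]
ft_force: [0.5, -0.4, 0.5]
finger_gap: 85.3
grip_force: 0.0
```

Call:
{"fn": "arm_command", "kwargs": {
  "targets": [
    [[-0.015, -0.023, 0, 0, 0, 0, 1], [-0.025, -0.04, 0, 0, 0, 0, 1], [-0.03, -0.047, 0, 0, 0, 0, 1], [-0.025, -0.04, 0, 0, 0, 0, 1], [-0.0145, -0.023, 0, 0, 0, 0, 1], [-0.007, -0.01, 0, 0, 0, 0, 1], [0, 0, 0, 0, 0, 0, 1], [0, 0, -0.03, 0, 0, 0, 1], [0, 0, -0.02, 0, 0, 0, 1], [0, 0, 0, 0, 0, 0, 1]]
  ]
}}

```text
time: 24.8
tool_pos: [427.4, 159.4, 128.6]
tcp_rot: [180.0, 0.2, 9.8]
ft_force: [-0.2, 0.1, 0.6]
finger_gap: 85.3
grip_force: 0.0
```

Run:
```python
from h import *
a=cv2.cvtColor(viewer.snapshot("side"),4);cv2.imwrite("pics/s7.png",a);b=cv2.cvtColor(viewer.snapshot("top"),4);cv2.imwrite("pics/t7.png",b)
# did gold_b stay put since the start?
o=cv2.imread("pics/side0.png")[165:215,225:262]; r=cv2.matchTemplate(a[150:230,210:280],o,cv2.TM_CCOEFF_NORMED); print(r.max(),np.unravel_index(r.argmax(),r.shape))
print(status.sense()["tool_pos"])
```

```text
0.31635258 (np.int64(29), np.int64(16))
[428.88559548 159.55898059 130.82330214]
```

gold_b's cap in the last picture was at (215.7,245.4), against (215.6,244.6) at the start, so it has not moved. Grip it.

Call:
{"fn": "arm_command", "kwargs": {
  "targets": [
    [[0, 0, -0.025, 0, 0, 0, 1], [0, 0, -0.02, 0, 0, 0, 1], [0, 0, -0.013, 0, 0, 0, 1], [0, 0, 0, 0, 0, 0, 1], [0, 0, 0, 0, 0, 0, -1], [0, 0, 0, 0, 0, 0, -1], [0, 0, 0, 0, 0, 0, -1], [0, 0, 0, 0, 0, 0, -1], [0, 0, 0, 0, 0, 0, -1], [0, 0, 0, 0, 0, 0, -1]]
  ],
  "force": 40
}}

```text
time: 26.15
tool_pos: [429.2, 159.1, 73.3]
tcp_rot: [-180.0, -0.1, 9.8]
ft_force: [-1.6, 0.1, 5.1]
finger_gap: 40.0
grip_force: 40.3
```

Call:
{"fn": "arm_command", "kwargs": {
  "targets": [
    [[0, 0, 0.03, 0, 0, 0, -1], [0, 0, 0.05, 0, 0, 0, -1], [0, 0, 0.045, 0, 0, 0, -1], [0.007, 0.0225, 0, 0, 0, 0, -1], [0.013, 0.042, 0, 0, 0, 0, -1], [0.015, 0.045, 0, 0, 0, 0, -1], [0.012, 0.038, 0, 0, 0, 0, -1], [0.006, 0.02, 0, 0, 0, 0, -1], [0.0015, 0.005, 0, 0, 0, 0, -1], [0, 0, 0, 0, 0, 0, -1]]
  ]
}}

```text
time: 27.4
tool_pos: [482.7, 331.0, 196.9]
tcp_rot: [180.0, 0.0, 9.8]
ft_force: [0.9, -0.1, -1.5]
finger_gap: 40.4
grip_force: 41.0
```

Call:
{"fn": "arm_command", "kwargs": {
  "targets": [
    [[0, 0, -0.025, 0, 0, 0, -1], [0, 0, -0.025, 0, 0, 0, -1], [0, 0, -0.02, 0, 0, 0, -1], [0, 0, 0, 0, 0, 0, -1], [0, 0, 0, 0, 0, 0, -1]]
  ]
}}

```text
time: 28.02
tool_pos: [483.4, 331.4, 128.3]
tcp_rot: [-180.0, -0.1, 9.8]
ft_force: [0.2, -0.5, -1.3]
finger_gap: 39.9
grip_force: 41.0
```

Run:
```python
from h import *
a=cv2.cvtColor(viewer.snapshot("side"),4);cv2.imwrite("pics/s8.png",a);b=cv2.cvtColor(viewer.snapshot("top"),4);cv2.imwrite("pics/t8.png",b)
s=status.sense();print(s["tool_pos"],s["tcp_rot"])
```

```text
[483.787191   331.78032014 128.80924972] [-1.79956739e+02 -1.25805376e-01  9.77952907e+00]
```

Call:
{"fn": "arm_command", "kwargs": {
  "targets": [
    [[0, 0, -0.012, 0, 0, 0, -1], [0, 0, -0.012, 0, 0, 0, -1], [0, 0, -0.01, 0, 0, 0, -1], [0, 0, -0.006, 0, 0, 0, -1], [0, 0, -0.003, 0, 0, 0, -1], [0, 0, -0.002, 0, 0, 0, -1], [0, 0, 0, 0, 0, 0, -1], [0, 0, 0, 0, 0, 0, -1]]
  ]
}}

```text
time: 29.12
tool_pos: [483.2, 331.6, 82.7]
tcp_rot: [-180.0, -0.0, 9.8]
ft_force: [0.3, -0.5, -1.7]
finger_gap: 39.6
grip_force: 41.0
```

Call:
{"fn": "arm_command", "kwargs": {
  "targets": [
    [[0, 0, -0.001, 0, 0, 0, -1], [0, 0, 0, 0, 0, 0, -1]]
  ]
}}

```text
time: 29.38
tool_pos: [483.0, 331.5, 81.5]
tcp_rot: [-180.0, -0.0, 9.8]
ft_force: [0.2, -0.1, -0.6]
finger_gap: 39.9
grip_force: 41.1
```

Call:
{"fn": "arm_command", "kwargs": {
  "targets": [
    [[0, 0, -0.001, 0, 0, 0, -1], [0, 0, 0, 0, 0, 0, -1]]
  ]
}}

```text
time: 29.62
tool_pos: [483.5, 331.7, 81.4]
tcp_rot: [-180.0, -0.1, 9.8]
ft_force: [-1.1, -0.9, 4.9]
finger_gap: 39.8
grip_force: 41.7
```

Contact at the expected height. Release, lift straight up, and retreat over the open area so both cameras have a clear view.

Call:
{"fn": "arm_command", "kwargs": {
  "targets": [
    [[0, 0, 0, 0, 0, 0, 0], [0, 0, 0, 0, 0, 0, 0.5], [0, 0, 0, 0, 0, 0, 0.8], [0, 0, 0, 0, 0, 0, 1], [0, 0, 0, 0, 0, 0, 1], [0, 0, 0.02, 0, 0, 0, 1], [0, 0, 0.04, 0, 0, 0, 1], [0, 0, 0.05, 0, 0, 0, 1], [0, 0, 0.03, 0, 0, 0, 1]]
  ]
}}

```text
time: 30.75
tool_pos: [484.0, 332.1, 225.4]
tcp_rot: [-179.9, -0.3, 9.8]
ft_force: [0.4, 1.3, 0.3]
finger_gap: 85.3
grip_force: 0.0
```

Call:
{"fn": "arm_command", "kwargs": {
  "targets": [
    [[-0.005, -0.03, 0, 0, 0, 0, 1], [-0.01, -0.05, 0, 0, 0, 0, 1], [-0.01, -0.055, 0, 0, 0, 0, 1], [-0.01, -0.055, 0, 0, 0, 0, 1], [-0.01, -0.055, 0, 0, 0, 0, 1], [-0.01, -0.045, 0, 0, 0, 0, 1], [-0.005, -0.025, 0, 0, 0, 0, 1], [0, 0, 0, 0, 0, 0, 1], [0, 0, 0, 0, 0, 0, 1]]
  ]
}}

```text
time: 31.88
tool_pos: [423.3, 16.8, 221.3]
tcp_rot: [-180.0, -0.1, 9.8]
ft_force: [0.0, -0.5, 0.4]
finger_gap: 85.6
grip_force: 0.0
```

Run:
```python
from h import *
a=cv2.cvtColor(viewer.snapshot("side"),4);b=cv2.cvtColor(viewer.snapshot("top"),4);print(status.sense()["tool_pos"])
A=cv2.resize(a[120:300,190:390],(400,360),interpolation=2); B=cv2.resize(b[150:290,120:260],(400,400),interpolation=2); C=cv2.resize(b[150:260,330:460],(400,338),interpolation=2)[:200]; C=cv2.resize(b[160:250,320:460],(400,240),interpolation=2)
out=np.zeros((600,800,3),np.uint8); out[:360,:400]=A; out[360:,:400]=C; out[:400,400:]=B; cv2.imwrite("pics/final.png",out)
```

```text
[423.1784285   17.25782779 220.77161575]
```

View pics/final.png

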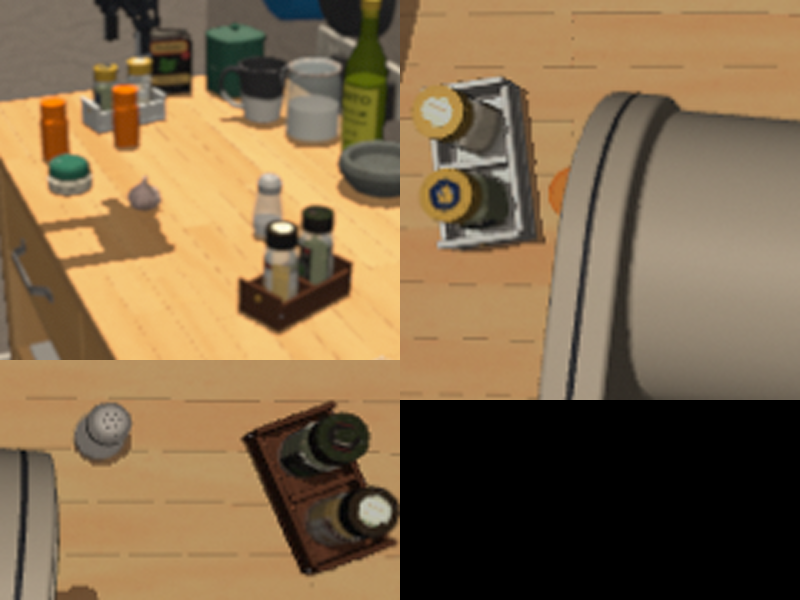

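All four jars stand upright in their pockets, and the salt, garlic and orange look-alikes have not moved. Handing in.

```bash
python3 -c "from bench import job; print(job.hand_in())"
```

```text
the job is handed in; nothing more can be done
None
```

The job is handed in at about 32 s on the robot's clock: both dark-capped jars stand upright in the dark rack and both yellow-capped jars in the white rack, with the salt shaker, garlic and orange look-alikes untouched.

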